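# Vent the pancake warmer, then hold its lid open

### The job

Open the pancake warmer for the cook: first, with the lid still shut, pull the sprung vent slide on its deck out until its pointer is at the long middle mark, keep it there for about two seconds to let the steam off, and let it go back fully home. Then raise the lid by its front bar to 45 degrees and keep holding it there with the gripper; it falls shut by itself and nothing else may prop it, so the job finishes while you are still holding the lid. Leave the other things on the counter where they stand.

Things in the scene. Friction and masses are not known exactly. Their poses are not given: they have to be found in the camera images.
- warmer: Fixed steel pancake warmer, 200 deep (x) x 370 wide (y) x 120 mm high. Origin on the counter, 15 mm right of the middle of its underside; x points from its front to its back, y to its left, z up; yaw within 0.3. From y = -170 to 70 mm is the well under the lid; y = 72 to 200 mm is a fixed deck, top at z = 120 mm, with the vent slide, and at its back (x over 32 mm) the 30 mm high vent housing.
- lid (a joint): Lid angle in rad: 0 shut, grows as the front edge is raised, stop at 1.35 (45 degrees = 0.785). Steel lid 200 x 232 x 8 mm, about 0.4 to 0.85 kg, hinged along its far edge; it falls shut from any angle when let go.
- lid_bar (a point): Middle of the lid's front bar, moves with the lid. Round bar 16 mm thick along the warmer's y, 96 mm of grip between two side arms. It lies in the lid's plane, 50 mm before the lid's front edge, 124 mm above the counter when shut, free below: it can be pinched from above with one finger before and one behind it, and can turn between the fingers as the lid rises.
- lid_hinge (a point): Middle of the hinge line (along the warmer's y axis), at the lid's far edge, 250 mm from lid_bar and at the same height as it when shut.
- vent (a joint): How far the vent slide is pulled out, in m: 0 home, grows as it is pulled along the deck towards the warmer's front (the warmer's -x), stop at 0.065. A spring pulls it home with 3.6 N at 0 rising to 8.4 N at 0.040. Its pointer stands at the long middle mark at 0.040; the short marks are at 0.020 and 0.060.
- vent_knob (a point): Middle of the slide's upright black knob, moves with it: 16 mm along the slide (warmer x), 22 mm across, standing 46 mm above the deck; this point is 26 mm above the deck. At home 42 mm are free behind it to the vent housing. A small pointer at its foot on the left runs along three black marks on the deck.
- shaker_mid (a point): Bystander: aluminium sugar shaker, 56 mm across, 88 mm tall, standing before the deck; this point is its middle, half-way up. Leave it.
- water1_mid (a point): Bystander: clear water bottle, 60 mm across, 170 mm tall, standing to the right of the warmer; this point is its middle, half-way up. Leave it.
- cup_mid (a point): Bystander: steel cup, 76 mm across, 80 mm tall, standing to the right of the warmer; cup and bottle may have changed places; this point is its middle, half-way up. Leave it.
- jar_mid (a point): Bystander: amber glass jar, 66 mm across, 100 mm tall, standing to the left of the warmer; this point is its middle, half-way up. Leave it.
- tissues_mid (a point): Bystander: cardboard tissue box, 210 x 115 x 70 mm, lying far right; this point is its middle, half-way up. Leave it.
- bowl_mid (a point): Bystander: steel bowl, 150 mm across, 65 mm tall, standing on the left; this point is its middle, half-way up. Leave it.
- spatula_grip (a point): Bystander: black-handled spatula lying flat on the right front of the counter; this point is on its handle. Leave it.

How it is judged:
By the outcome, as a careful person would: the job done as asked, in the order asked, and still so for the second after the job is handed in, while the arm keeps its last pose, push and grip.
It also fails if it takes over 58 s, if anything falls off the work surface, if the arm or the gripper's body presses on something with over 40 N, if the wrist force passes 120 N, or if a joint passes its speed limit or range.

### The arm

A 6-joint arm with a two-finger parallel gripper is mounted at the origin on the work surface. World frame = base frame: x ahead of the robot, y to its left, z up, the work surface at z = 0. Lengths are in m, angles in rad, forces in N, time in s.
With the tool pointing down it reaches from about 0.425 to 0.95 m from the base axis. Payload 3.5 kg.
Tool frame: the origin (TCP) lies between the finger pads; the fingertips stand 25 mm ahead of it and the grasp point (between the pads) lies 6 mm ahead of it (ctrl.finger_overhang is the distance from the TCP to the fingertips, in m); x points along the fingers, y is the direction in which the jaws open and shut, and the axes are right-handed (so a half turn about x gives the same grasp; the last joint's range is limited). The gripper opens to 85 mm and grips with 20 to 120 N. Pads are 22 mm wide; open, the fingers measure 114 mm over their backs; the gripper's body (76 mm by 85 mm) begins 54 mm behind the grasp point. The pads swing forward as they close: fully open they stand 13 mm farther back than shut.
Start: joints at [1.084, 0.286, 1.577, -0, 1.279, -0.15], TCP at [0.223, 0.637, 0.256] pointing down, gripper open.
Joint ranges: [-2.77, 2.77], [-0.9, 2.22], [0.21, 2.48], [-1.53, 4.67], [0.24, 2.81], [-2.84, 2.84]. Speed limits (rad/s): [2.79, 2.79, 3.14, 3.14, 3.14, 3.14].

### API

Orientations are given as a unit quaternion [x, y, z, w].
In Python, from plant import ctrl gives the robot as it stands.
- The arm moves only by the tool play_rows, never from a script. Its argument "targets" is a list of rows, each an object with "delta_pos": the shift along the world's x, y, z normalised to -1 to 1, where 1 is 1000 mm, a list of three; "delta_rot": the turn, a rotation vector about the world's x, y, z normalised to -1 to 1, where 1 is pi rad, a list of three; "claw": the finger opening in mm, from 0 to 85.4. In form: [{"delta_pos": [tx, ty, tz], "delta_rot": [wx, wy, wz], "claw": claw}, ...]. A call has 1 to 20 rows; each row is the pose to reach, as a shift and turn from the pose measured when the call began, turning the shorter way round; what a row does not reach only later rows make up. A row lasts 1/12 s, in which the tool goes at most 41.7 mm and 7.16 degrees, less where a joint would pass 70% of its speed; a pose out of reach is approached as far as the arm can. A call with a number of a shift or a turn outside -1 to 1 is refused whole. A call with a gripper value outside its range is refused whole. The fingers move at their own pace and stop on an object; "newtons" is the grip in N (left out, the last holds). Time passes only in rows, so rows that repeat a pose let the fingers close. It gives the time, the measured TCP pose, the force and the opening at its end, in the units of the state.
- ctrl.get_state(): the state, without advancing time (a new reading comes with each control period).
- ctrl.read_camera(name): name is "scene" or "top"; returns the picture (384x512x3 uint8, blue, green, red); there is no depth.
- ctrl.calibration(name): a dict with "fx", "fy", "cx", "cy" (pixels), "k1" (the pictures are not rectified: a ray, as slopes to the right and down, at radius r is drawn at 1 + k1 r^2 times it, then the intrinsics apply), "camera_from_world" (4x4, takes a point from world to camera coordinates). Camera axes: x right, y down, z forward; pixel columns grow to the right and rows downward; lengths in m; the calibration is good to about 2 mm. A picture is of the moment at which its call begins. calibration takes no time and is no camera call.
- ctrl.sign_off(): hands the job in, once; it reports no verdict.
The state is a dict: "time": time; "qpos": joint angles; "dq": joint speeds; "joint_efforts": joint torques, N m; "eef_pos": TCP position; "tcp_rot": TCP orientation; "contact_force": force on the tool from outside, world axes, zero at the start; "wrist_torque": the same for the moment, N m; "opening": opening from 0.0 (shut) to 1.0 (fully open).
Only numpy, scipy, OpenCV 4.12 (cv2) and the standard library are available. Lean on these libraries where they do the work, as an engineer would, in place of code of your own. Each camera call takes 0.05 s, during which the arm holds its last target. There are 200 camera calls.

## Working session

There is one attempt and no reset: what is moved stays moved. The work goes in short steps, Python scripts to look and compute and a tool call to move; the robot and the scene stay as the last step left them, time stands still between calls to the robot, and variables do not carry over. Pictures are saved under pics/ and viewed, about 8 in all and at most 12, crops included, and the job is handed in when it is done.

Besides the shell and the picture viewer there is one more tool, called as a command line: name --argument value ..., lists and objects as JSON in quotes. play_rows: Moves the arm, as the interface text tells. Its arguments: {"type":"object","properties":{"targets":{"type":"array"},"newtons":{"type":"number"}},"required":["targets"]}

```bash
mkdir -p pics
cat > h.py <<'E'
import numpy as np, cv2
from plant import ctrl
def ray(cam,u,v):
    c=ctrl.calibration(cam); xd=np.array([(u-c["cx"])/c["fx"],(v-c["cy"])/c["fy"]])
    x=xd.copy()
    for _ in range(20): x=xd/(1+c["k1"]*(x@x))
    T=np.array(c["camera_from_world"]); R=T[:3,:3]
    return -R.T@T[:3,3], R.T@np.array([x[0],x[1],1.])
def onz(cam,u,v,z):
    o,d=ray(cam,u,v); return o+d*(z-o[2])/d[2]
def tri(u1,v1,u2,v2):  # scene, top
    (a,d),(b,e)=ray("scene",u1,v1),ray("top",u2,v2)
    s=np.linalg.lstsq(np.c_[d,-e],b-a,rcond=None)[0]; p,q=a+d*s[0],b+e*s[1]
    return (p+q)/2,np.linalg.norm(p-q)
def proj(cam,P):
    c=ctrl.calibration(cam); T=np.array(c["camera_from_world"]); p=T[:3,:3]@P+T[:3,3]; x=p[:2]/p[2]; x=x*(1+c["k1"]*(x@x))
    return np.array([c["fx"]*x[0]+c["cx"],c["fy"]*x[1]+c["cy"]])
def snap(cam,name,crop=None,k=1):
    im=ctrl.read_camera(cam)
    if crop: im=im[crop[1]:crop[3],crop[0]:crop[2]]
    cv2.imwrite(f"pics/{name}.png",cv2.resize(im,None,fx=k,fy=k,interpolation=cv2.INTER_CUBIC))
E
python3 -c "
from h import *
snap('scene','s0',k=1.5);snap('top','t0',k=1.5)
print(ctrl.get_state())
for c in('scene','top'):print(ctrl.calibration(c))"
```

```text
{'time': 0.1, 'qpos': array([ 1.08400441e+00,  2.87115375e-01,  1.57803903e+00,  2.75907678e-05,
        1.27862071e+00, -1.49969770e-01]), 'dq': array([ 0.00047489, -0.00411168, -0.00302144, -0.00106954,  0.00111856,
       -0.00217999]), 'joint_efforts': array([ 1.32194466e-03, -4.07302022e+01, -2.93698543e+01, -1.57709069e-04,
        3.42416351e-03, -4.19417844e-06]), 'eef_pos': array([0.22276861, 0.63660081, 0.25505535]), 'tcp_rot': array([ 0.11779529,  0.6973524 , -0.11925511,  0.69685158]), 'contact_force': array([-0.60866373, -0.57110197,  0.15633893]), 'wrist_torque': array([0.02470715, 0.01809935, 0.02241332]), 'opening': 1.004331428595257}
{'fx': 462.9427140097571, 'fy': 462.9427140097571, 'cx': 251.63438796605388, 'cy': 189.2012048759046, 'k1': -0.079143651640537, 'camera_from_world': array([[ 0.19057611,  0.98164553, -0.00726666, -0.04234796],
       [ 0.72155587, -0.14509383, -0.6769822 , -0.29657099],
       [-0.6656109 ,  0.12377333, -0.73596351,  1.9099703 ],
       [ 0.        ,  0.        ,  0.        ,  1.        ]])}
{'fx': 357.7971127694396, 'fy': 357.7971127694396, 'cx': 257.8464496315618, 'cy': 191.18119664102943, 'k1': -0.0705640396374419, 'camera_from_world': array([[-0.01387269, -0.99990173,  0.00201941, -0.0667761 ],
       [-0.97823212,  0.01315379, -0.20709634,  0.51118115],
       [ 0.20704943, -0.00484844, -0.97831847,  1.19038932],
       [ 0.        ,  0.        ,  0.        ,  1.        ]])}
```

View pics/s0.png

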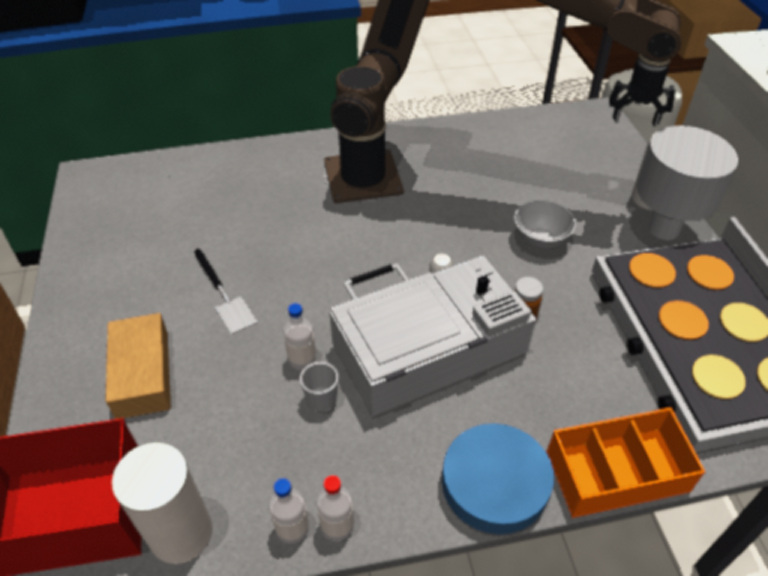

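View pics/t0.png

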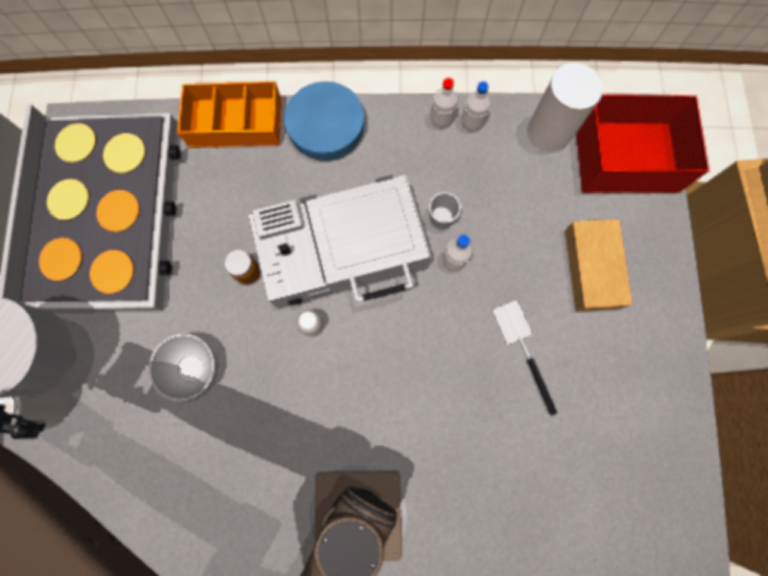

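The scene view shows the warmer with its black bar at about (249,183) and the knob at (322,190). In the top view the bar is at (257,194) and the knob at (190,165), both in native pixels. I'll take enlarged crops next.

```bash
python3 -c "
from h import *
a=ctrl.read_camera('scene')[160:290,210:370];b=ctrl.read_camera('top')[110:230,145:325]
f=lambda x:cv2.resize(x,None,fx=4,fy=4,interpolation=cv2.INTER_CUBIC)
cv2.imwrite('pics/s1.png',f(a));cv2.imwrite('pics/t1.png',f(b))
for n,im,x0,y0 in(('s',a,210,160),('t',b,145,110)):
  m=(im.max(2)<70).astype('uint8'); k,l,st,ce=cv2.connectedComponentsWithStats(m)
  for i in range(1,k):
    if st[i,4]>8: print(n,st[i]+[x0,y0,0,0,0],ce[i]+[x0,y0])
"
```

```text
s [344 160  26  13 236] [357.71186441 165.68644068]
s [235 177  27  12 113] [247.76106195 182.61061947]
s [318 184   8  13  73] [321.21917808 190.09589041]
s [355 204   4   7  19] [356.47368421 206.57894737]
s [313 226  12   7  32] [318.09375 229.0625 ]
s [337 238   9   4  10] [341.  239.5]
s [326 243   8   4  10] [329.2 244.5]
s [231 246   4   7  10] [232.7 248.8]
s [311 247  14   7  42] [318.16666667 250.04761905]
s [258 248  13   7  36] [263.52777778 251.02777778]
s [299 254   9   4   9] [303.         255.44444444]
s [291 258   7   3   9] [294.33333333 258.88888889]
s [218 260   6  16  20] [221.4 267.7]
s [251 267  25  11  53] [264.81132075 271.75471698]
t [187 163   7   7  32] [189.59375 165.9375 ]
t [165 175   8  13  42] [169.5        182.19047619]
t [243 190  27  10  95] [256.04210526 194.41052632]
t [192 198  10   5  38] [196.57894737 200.28947368]
```

View pics/s1.png

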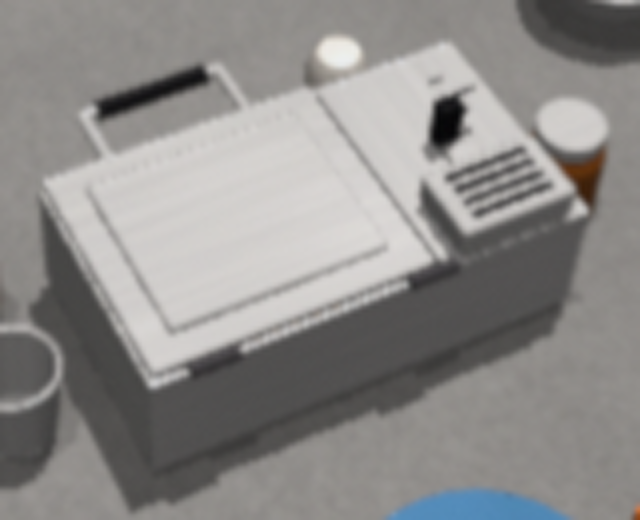

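View pics/t1.png

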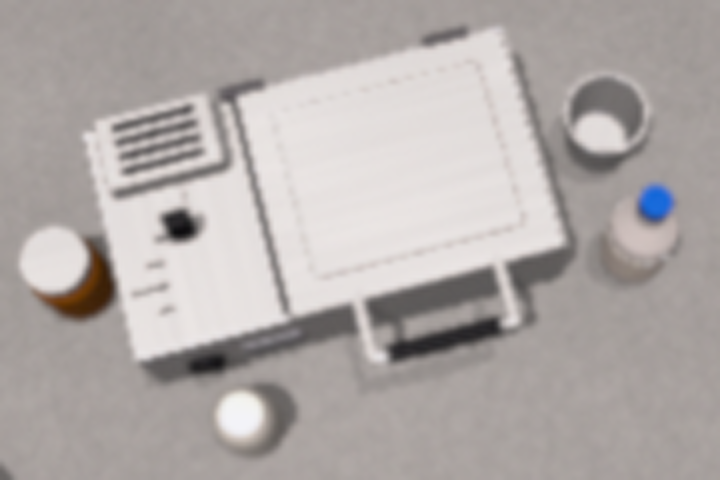

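The crops show the bar centre at top (256,194.4), scene (247.8,182.6), and the knob at top (189.6,166), scene (321.2,190). The three marks sit left of the slide. The shaker stands just in front of the deck.

```bash
python3 -c "
from h import *
np.set_printoptions(precision=4,suppress=True)
print('knob',tri(321.2,190.1,189.6,165.9)); print('bar',tri(247.8,182.6,256,194.4))
c=lambda x,y,z:onz('top',x/4+145-.4,y/4+110-.4,z)
FL,FR,BR,BL=[c(*p,.128) for p in((288,312),(568,245),(505,28),(238,95))]
dF=c(138,358,.12);dB=c(85,133,.12)
print(FL,FR,BR,BL,dF,dB)
for n,v in(('LR front',FL-FR),('LR back',BL-BR),('R',BR-FR),('L',BL-FL),('deck',dB-dF)): print(n,np.linalg.norm(v),np.degrees(np.arctan2(v[1],v[0])))
print('barends',c(388,352,.128),c(500,326,.128))
print('shaker top',c(244,415,.088)); print('jar',c(55,258,.1)); print('bottle',c(655,202,.17)); print('cup',c(605,115,.08))
for p in((155,265),(150,291),(167,310),(158,240)):print('mark',c(*p,.12))
print('axis LR', onz('scene',(100/4+210),110/4+160,.128),onz('scene',208/4+210,72/4+160,.128))
"
```

```text
knob (array([0.5794, 0.1508, 0.1427]), np.float64(0.002878371234787325))
bar (array([ 0.485 , -0.065 ,  0.1239]), np.float64(0.004549958269803926))
[0.5083 0.0615 0.128 ] [ 0.5619 -0.1694  0.128 ] [ 0.7551 -0.1216  0.128 ] [0.6973 0.1061 0.128 ] [0.4731 0.1853 0.12  ] [0.6685 0.2373 0.12  ]
LR front 0.23701210636773584 103.07985558656216
LR back 0.2348286208573866 104.22824834542902
R 0.19899401488478477 13.913312820220249
L 0.1942676858865981 13.275669046173752
deck 0.2021813813289544 14.888651132228821
barends [ 0.4738 -0.0203  0.128 ] [ 0.4942 -0.1118  0.128 ]
shaker top [0.4296 0.1019 0.088 ]
jar [0.5642 0.2635 0.1   ]
bottle [ 0.5854 -0.2367  0.17  ]
cup [ 0.6929 -0.21    0.08  ]
mark [0.5516 0.1736 0.12  ]
mark [0.5294 0.1771 0.12  ]
mark [0.5131 0.1625 0.12  ]
mark [0.5731 0.1718 0.12  ]
axis LR [ 0.5021 -0.1071  0.128 ] [ 0.478  -0.0146  0.128 ]
```

```bash
cat >> h.py <<'E'
from scipy.spatial.transform import Rotation as Ro
np.set_printoptions(precision=4,suppress=True)
YAW=.24; EX=np.array([np.cos(YAW),np.sin(YAW),0]); EY=np.array([-EX[1],EX[0],0])
def goal(P,ydir,tilt=0,ov=.006):
    """grasp point P, jaw axis ydir; tilt about -EY (raising lid sense). prints delta"""
    s=ctrl.get_state(); R0=Ro.from_quat(s["tcp_rot"])
    x=np.array([0,0,-1.]); y=ydir/np.linalg.norm(ydir)
    best=None
    for sg in(1,-1):
        M=Ro.from_rotvec(-EY*tilt)*Ro.from_matrix(np.c_[x,sg*y,np.cross(x,sg*y)])
        rv=(M*R0.inv()).as_rotvec(); t=P-ov*M.as_matrix()[:,0]
        print("sg",sg,"dpos",t-s["eef_pos"],"drot",rv/np.pi,"tcp",t)
E
python3 -c "
from h import *
print([d for d in dir(ctrl) if d[0]!='_'])
K=np.array([.579,.151,.152]); goal(K,EY); goal(np.array([.485,-.065,.124]),EX)
print(Ro.from_quat(ctrl.get_state()['tcp_rot']).as_matrix())"
```

```text
['Unreachable', 'calibration', 'finger_overhang', 'get_state', 'read_camera', 'sign_off']
sg 1 dpos [ 0.3561 -0.4858 -0.0975] drot [ 0.0005 -0.0001  0.1836] tcp [0.579 0.151 0.158]
sg -1 dpos [ 0.3561 -0.4858 -0.0975] drot [-0.0001 -0.0006 -0.8164] tcp [0.579 0.151 0.158]
sg 1 dpos [ 0.2621 -0.7018 -0.1255] drot [ 0.0003 -0.0004 -0.3164] tcp [ 0.485 -0.065  0.13 ]
sg -1 dpos [ 0.2621 -0.7018 -0.1255] drot [0.0005 0.0003 0.6836] tcp [ 0.485 -0.065  0.13 ]
[[-0.0007  0.3305  0.9438]
 [-0.0013  0.9438 -0.3305]
 [-1.     -0.0015 -0.0002]]
```

play_rows --targets '[{"delta_pos": [0.02, -0.02, 0.03], "delta_rot": [0, 0, 0.02], "claw": 60}, {"delta_pos": [0.04, -0.05, 0.04], "delta_rot": [0, 0, 0.05], "claw": 60}, {"delta_pos": [0.06, -0.08, 0.04], "delta_rot": [0, 0, 0.08], "claw": 60}, {"delta_pos": [0.356, -0.486, 0.03], "delta_rot": [0, 0, 0.1836], "claw": 60}, {"delta_pos": [0.356, -0.486, 0.03], "delta_rot": [0, 0, 0.1836], "claw": 60}, {"delta_pos": [0.356, -0.486, 0.03], "delta_rot": [0, 0, 0.1836], "claw": 60}, {"delta_pos": [0.356, -0.486, 0.03], "delta_rot": [0, 0, 0.1836], "claw": 60}, {"delta_pos": [0.356, -0.486, 0.03], "delta_rot": [0, 0, 0.1836], "claw": 60}, {"delta_pos": [0.356, -0.486, 0.03], "delta_rot": [0, 0, 0.1836], "claw": 60}, {"delta_pos": [0.356, -0.486, 0.03], "delta_rot": [0, 0, 0.1836], "claw": 60}, {"delta_pos": [0.356, -0.486, 0.03], "delta_rot": [0, 0, 0.1836], "claw": 60}, {"delta_pos": [0.356, -0.486, 0.03], "delta_rot": [0, 0, 0.1836], "claw": 60}, {"delta_pos": [0.356, -0.486, 0.03], "delta_rot": [0, 0, 0.1836], "claw": 60}, {"delta_pos": [0.356, -0.486, 0.0], "delta_rot": [0, 0, 0.1836], "claw": 60}, {"delta_pos": [0.356, -0.486, -0.02], "delta_rot": [0, 0, 0.1836], "claw": 60}, {"delta_pos": [0.356, -0.486, -0.03], "delta_rot": [0, 0, 0.1836], "claw": 60}, {"delta_pos": [0.356, -0.486, -0.03], "delta_rot": [0, 0, 0.1836], "claw": 60}, {"delta_pos": [0.356, -0.486, -0.03], "delta_rot": [0, 0, 0.1836], "claw": 60}]' --newtons 50

```text
time: 1.7
eef_pos: [0.578, 0.1498, 0.2233]
tcp_rot: [-0.084, 0.704, 0.084, 0.7]
contact_force: [-0.6, 0.3, 0.7]
opening: 0.7
```

```bash
python3 -c "
from h import *
a=ctrl.read_camera('scene')[140:260,240:380];b=ctrl.read_camera('top')[110:230,130:270]
f=lambda x:cv2.resize(x,None,fx=4,fy=4,interpolation=cv2.INTER_CUBIC)
cv2.imwrite('pics/s2.png',np.vstack([f(a)[:300],f(b)[:300]]))
p=ctrl.get_state()['eef_pos'];print(proj('scene',p+[0,0,-.025]),proj('top',p+[0,0,-.025]))
goal(np.array([.579,.151,.152]),EY)
"
```

```text
[322.9196 176.8763] [185.4399 160.7744]
sg 1 dpos [ 0.0001 -0.0005 -0.0685] drot [ 0.0003  0.0004 -0.0002] tcp [0.579 0.151 0.158]
sg -1 dpos [ 0.0001 -0.0005 -0.0685] drot [-0.0006  0.0005  0.9998] tcp [0.579 0.151 0.158]
```

View pics/s2.png

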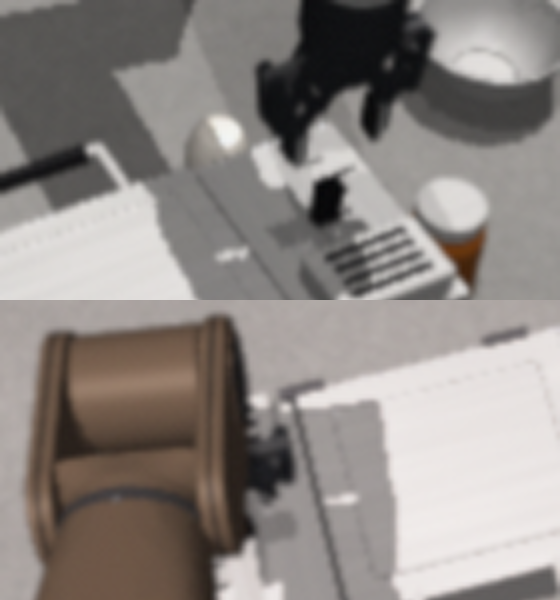

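The scene crop shows both fingers straddling the knob: tips at about (314,179) and (334,174), knob top at (322,185). The arm hides the knob in the top view. I'll descend and close.

play_rows --targets '[{"delta_pos": [0, -0.0005, -0.03], "delta_rot": [0, 0, 0], "claw": 60}, {"delta_pos": [0, -0.0005, -0.055], "delta_rot": [0, 0, 0], "claw": 60}, {"delta_pos": [0, -0.0005, -0.0685], "delta_rot": [0, 0, 0], "claw": 60}, {"delta_pos": [0, -0.0005, -0.0685], "delta_rot": [0, 0, 0], "claw": 60}, {"delta_pos": [0, -0.0005, -0.0685], "delta_rot": [0, 0, 0], "claw": 10}, {"delta_pos": [0, -0.0005, -0.0685], "delta_rot": [0, 0, 0], "claw": 10}, {"delta_pos": [0, -0.0005, -0.0685], "delta_rot": [0, 0, 0], "claw": 10}, {"delta_pos": [0, -0.0005, -0.0685], "delta_rot": [0, 0, 0], "claw": 10}, {"delta_pos": [0, -0.0005, -0.0685], "delta_rot": [0, 0, 0], "claw": 10}, {"delta_pos": [0, -0.0005, -0.0685], "delta_rot": [0, 0, 0], "claw": 10}, {"delta_pos": [0, -0.0005, -0.0685], "delta_rot": [0, 0, 0], "claw": 10}, {"delta_pos": [0, -0.0005, -0.0685], "delta_rot": [0, 0, 0], "claw": 10}]' --newtons 60

```text
time: 2.8
eef_pos: [0.5802, 0.1515, 0.1605]
tcp_rot: [-0.085, 0.7, 0.085, 0.704]
contact_force: [-1.3, 1.5, 5.7]
opening: 0.247
```

```bash
python3 -c "
from h import *
s=ctrl.get_state();print(s['eef_pos'],s['opening']*85.4,s['contact_force'],s['wrist_torque'],s['time'])
snap('scene','s3',(270,150,370,250),4)"
```

```text
[0.5802 0.1515 0.1605] 21.09093906811182 [-1.3365  1.4874  5.7459] [0.2454 0.1989 0.1168] 2.8
```

View pics/s3.png

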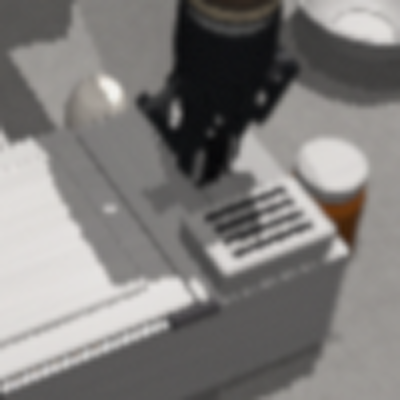

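The grip closed at 21 mm, which matches the 22 mm knob. Next I'll pull it 40 mm along −EX.

play_rows --targets '[{"delta_pos": [-0.008, -0.002, 0], "delta_rot": [0, 0, 0], "claw": 10}, {"delta_pos": [-0.016, -0.004, 0], "delta_rot": [0, 0, 0], "claw": 10}, {"delta_pos": [-0.024, -0.006, 0], "delta_rot": [0, 0, 0], "claw": 10}, {"delta_pos": [-0.031, -0.0076, 0], "delta_rot": [0, 0, 0], "claw": 10}, {"delta_pos": [-0.036, -0.0088, 0], "delta_rot": [0, 0, 0], "claw": 10}, {"delta_pos": [-0.0388, -0.0095, 0], "delta_rot": [0, 0, 0], "claw": 10}, {"delta_pos": [-0.0388, -0.0095, 0], "delta_rot": [0, 0, 0], "claw": 10}, {"delta_pos": [-0.0388, -0.0095, 0], "delta_rot": [0, 0, 0], "claw": 10}]'

```text
time: 3.52
eef_pos: [0.5426, 0.1418, 0.1606]
tcp_rot: [-0.085, 0.698, 0.085, 0.706]
contact_force: [7.9, 1.7, -5.4]
opening: 0.244
```

```bash
python3 -c "
from h import *
s=ctrl.get_state();p=s['eef_pos'];print(p,s['opening']*85.4,s['contact_force'],s['contact_force']@EX,(p-[.5802,.1515,.1605])@EX,(p-[.5802,.1515,.1605])@EY)
snap('scene','s4',(270,150,370,250),5)"
```

```text
[0.5426 0.1418 0.1606] 20.866302355661283 [ 7.8552  1.7362 -5.3531] 8.042755626854651 -0.03886655151095726 -0.00044573399618648516
```

View pics/s4.png

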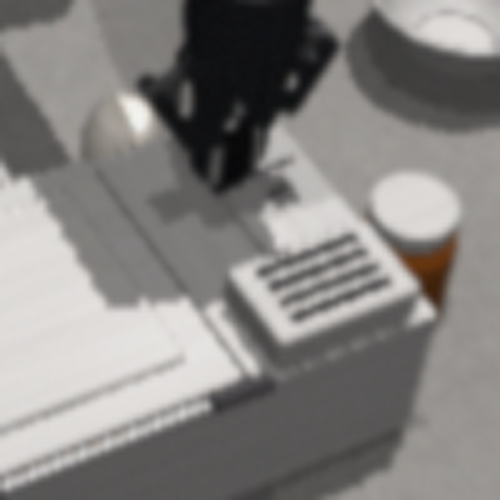

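The slide is out 38.9 mm and the force of 8.0 N agrees with the spring. In the crop the long mark, from about (265,167) to (297,158), lies level with the fingers. I'll trim by about 1 mm and hold.

play_rows --targets '[{"delta_pos": [-0.0022, -0.0003, -0.001], "delta_rot": [0, 0, 0], "claw": 10}, {"delta_pos": [-0.0022, -0.0003, -0.001], "delta_rot": [0, 0, 0], "claw": 10}, {"delta_pos": [-0.0022, -0.0003, -0.001], "delta_rot": [0, 0, 0], "claw": 10}, {"delta_pos": [-0.0022, -0.0003, -0.001], "delta_rot": [0, 0, 0], "claw": 10}, {"delta_pos": [-0.0022, -0.0003, -0.001], "delta_rot": [0, 0, 0], "claw": 10}, {"delta_pos": [-0.0022, -0.0003, -0.001], "delta_rot": [0, 0, 0], "claw": 10}, {"delta_pos": [-0.0022, -0.0003, -0.001], "delta_rot": [0, 0, 0], "claw": 10}, {"delta_pos": [-0.0022, -0.0003, -0.001], "delta_rot": [0, 0, 0], "claw": 10}, {"delta_pos": [-0.0022, -0.0003, -0.001], "delta_rot": [0, 0, 0], "claw": 10}, {"delta_pos": [-0.0022, -0.0003, -0.001], "delta_rot": [0, 0, 0], "claw": 10}, {"delta_pos": [-0.0022, -0.0003, -0.001], "delta_rot": [0, 0, 0], "claw": 10}, {"delta_pos": [-0.0022, -0.0003, -0.001], "delta_rot": [0, 0, 0], "claw": 10}, {"delta_pos": [-0.0022, -0.0003, -0.001], "delta_rot": [0, 0, 0], "claw": 10}, {"delta_pos": [-0.0022, -0.0003, -0.001], "delta_rot": [0, 0, 0], "claw": 10}, {"delta_pos": [-0.0022, -0.0003, -0.001], "delta_rot": [0, 0, 0], "claw": 10}, {"delta_pos": [-0.0022, -0.0003, -0.001], "delta_rot": [0, 0, 0], "claw": 10}, {"delta_pos": [-0.0022, -0.0003, -0.001], "delta_rot": [0, 0, 0], "claw": 10}, {"delta_pos": [-0.0022, -0.0003, -0.001], "delta_rot": [0, 0, 0], "claw": 10}, {"delta_pos": [-0.0022, -0.0003, -0.001], "delta_rot": [0, 0, 0], "claw": 10}, {"delta_pos": [-0.0022, -0.0003, -0.001], "delta_rot": [0, 0, 0], "claw": 10}]'

```text
time: 5.23
eef_pos: [0.5421, 0.1417, 0.1606]
tcp_rot: [-0.085, 0.696, 0.085, 0.708]
contact_force: [8.1, 2.0, -3.2]
opening: 0.248
```

play_rows --targets '[{"delta_pos": [-0.001, -0.0003, -0.001], "delta_rot": [0, 0, 0], "claw": 10}, {"delta_pos": [-0.001, -0.0003, -0.001], "delta_rot": [0, 0, 0], "claw": 10}, {"delta_pos": [0.008, 0.002, 0], "delta_rot": [0, 0, 0], "claw": 10}, {"delta_pos": [0.016, 0.004, 0], "delta_rot": [0, 0, 0], "claw": 10}, {"delta_pos": [0.024, 0.006, 0], "delta_rot": [0, 0, 0], "claw": 10}, {"delta_pos": [0.031, 0.008, 0], "delta_rot": [0, 0, 0], "claw": 10}, {"delta_pos": [0.037, 0.0095, 0], "delta_rot": [0, 0, 0], "claw": 10}, {"delta_pos": [0.037, 0.0095, 0], "delta_rot": [0, 0, 0], "claw": 10}, {"delta_pos": [0.037, 0.0095, 0], "delta_rot": [0, 0, 0], "claw": 60}, {"delta_pos": [0.037, 0.0095, 0], "delta_rot": [0, 0, 0], "claw": 60}, {"delta_pos": [0.037, 0.0095, 0], "delta_rot": [0, 0, 0], "claw": 60}, {"delta_pos": [0.037, 0.0095, 0], "delta_rot": [0, 0, 0], "claw": 60}, {"delta_pos": [0.037, 0.0095, 0], "delta_rot": [0, 0, 0], "claw": 60}, {"delta_pos": [0.037, 0.0095, 0], "delta_rot": [0, 0, 0], "claw": 60}, {"delta_pos": [0.037, 0.0095, 0.03], "delta_rot": [0, 0, 0], "claw": 60}, {"delta_pos": [0.037, 0.0095, 0.06], "delta_rot": [0, 0, 0], "claw": 60}, {"delta_pos": [0.037, 0.0095, 0.09], "delta_rot": [0, 0, 0], "claw": 60}, {"delta_pos": [0.037, 0.0095, 0.1], "delta_rot": [0, 0, 0], "claw": 60}]'

```text
time: 6.73
eef_pos: [0.5811, 0.1514, 0.2664]
tcp_rot: [-0.085, 0.693, 0.085, 0.711]
contact_force: [0.9, -0.8, 0.2]
opening: 0.705
```

```bash
python3 -c "
from h import *
goal(np.array([.485,-.065,.26]),EX)
"
```

```text
sg 1 dpos [-0.0961 -0.2164 -0.0004] drot [ 0.0059  0.0072 -0.5001] tcp [ 0.485 -0.065  0.266]
sg -1 dpos [-0.0961 -0.2164 -0.0004] drot [-0.0072  0.0059  0.4998] tcp [ 0.485 -0.065  0.266]
```

play_rows --targets '[{"delta_pos": [-0.02, -0.04, 0], "delta_rot": [0, 0, -0.04], "claw": 45}, {"delta_pos": [-0.096, -0.2164, 0], "delta_rot": [0.0059, 0.0072, -0.5], "claw": 45}, {"delta_pos": [-0.096, -0.2164, 0], "delta_rot": [0.0059, 0.0072, -0.5], "claw": 45}, {"delta_pos": [-0.096, -0.2164, 0], "delta_rot": [0.0059, 0.0072, -0.5], "claw": 45}, {"delta_pos": [-0.096, -0.2164, 0], "delta_rot": [0.0059, 0.0072, -0.5], "claw": 45}, {"delta_pos": [-0.096, -0.2164, 0], "delta_rot": [0.0059, 0.0072, -0.5], "claw": 45}, {"delta_pos": [-0.096, -0.2164, 0], "delta_rot": [0.0059, 0.0072, -0.5], "claw": 45}, {"delta_pos": [-0.096, -0.2164, 0], "delta_rot": [0.0059, 0.0072, -0.5], "claw": 45}, {"delta_pos": [-0.096, -0.2164, 0], "delta_rot": [0.0059, 0.0072, -0.5], "claw": 45}, {"delta_pos": [-0.096, -0.2164, 0], "delta_rot": [0.0059, 0.0072, -0.5], "claw": 45}, {"delta_pos": [-0.096, -0.2164, 0], "delta_rot": [0.0059, 0.0072, -0.5], "claw": 45}, {"delta_pos": [-0.096, -0.2164, 0], "delta_rot": [0.0059, 0.0072, -0.5], "claw": 45}, {"delta_pos": [-0.096, -0.2164, 0], "delta_rot": [0.0059, 0.0072, -0.5], "claw": 45}, {"delta_pos": [-0.096, -0.2164, 0], "delta_rot": [0.0059, 0.0072, -0.5], "claw": 45}, {"delta_pos": [-0.096, -0.2164, -0.03], "delta_rot": [0.0059, 0.0072, -0.5], "claw": 45}, {"delta_pos": [-0.096, -0.2164, -0.06], "delta_rot": [0.0059, 0.0072, -0.5], "claw": 45}, {"delta_pos": [-0.096, -0.2164, -0.06], "delta_rot": [0.0059, 0.0072, -0.5], "claw": 45}, {"delta_pos": [-0.096, -0.2164, -0.06], "delta_rot": [0.0059, 0.0072, -0.5], "claw": 45}]'

```text
time: 8.23
eef_pos: [0.4838, -0.0645, 0.2046]
tcp_rot: [0.435, 0.558, -0.437, 0.555]
contact_force: [1.4, 0.3, 0.1]
opening: 0.526
```

```bash
python3 -c "
from h import *
a=ctrl.read_camera('scene')[130:250,220:350];b=ctrl.read_camera('top')[110:230,150:280]
f=lambda x:cv2.resize(x,None,fx=4,fy=4,interpolation=cv2.INTER_CUBIC)
cv2.imwrite('pics/s5.png',np.hstack([f(a)[:, :400] if 0 else cv2.resize(a,(390,360)),cv2.resize(b,(390,360))]))
g=np.array([.485,-.065,.124]);print(ctrl.get_state()['eef_pos'],ctrl.get_state()['qpos'])
goal(g,EX)
for n,im,x0,y0 in(('s',a,220,130),('t',b,150,110)):
  m=(im.max(2)<70).astype('uint8'); k,l,st,ce=cv2.connectedComponentsWithStats(m)
  for i in range(1,k):
    if st[i,4]>8: print(n,st[i]+[x0,y0,0,0,0],ce[i]+[x0,y0])
"
```

```text
[ 0.4859 -0.0653  0.2079] [-0.3408 -0.0821  2.0678 -0.0002  1.1539 -0.582 ]
sg 1 dpos [-0.0009  0.0003 -0.0779] drot [ 0.0003  0.0006 -0.0004] tcp [ 0.485 -0.065  0.13 ]
sg -1 dpos [-0.0009  0.0003 -0.0779] drot [-0.0009  0.0004  0.9996] tcp [ 0.485 -0.065  0.13 ]
s [ 221  130   71   47 1443] [256.5489 144.8281]
s [343 153   7  15  72] [346.2778 159.625 ]
s [233 177  29  17 186] [246.5269 183.6237]
s [318 184   8  13  73] [321.2192 190.0959]
s [313 226  12   7  32] [318.0938 229.0625]
s [317 247   8   3  16] [321.125 248.25 ]
t [187 163   6   6  30] [189.5 165.8]
t [230 164   8  18  48] [233.6458 175.0833]
t [167 177   6  10  29] [169.931  182.2414]
t [243 183   4   3   9] [244.1111 184.2222]
t [257 187   8   6  30] [261.2667 189.2667]
t [224 193  18   5  40] [230.6  195.15]
t [243 197  16  12  46] [252.0652 202.4783]
t [192 198  10   5  33] [196.7879 200.4242]
t [251 210   9  20  58] [254.7759 219.5517]
```

View pics/s5.png

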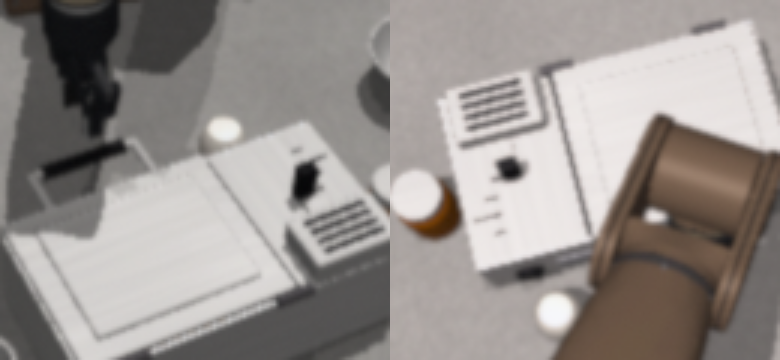

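The knob is back home: its scene centroid is (321.2,190.1), identical to the start. The fingers hang above the bar, so I'll descend and close on it.

play_rows --targets '[{"delta_pos": [0, 0, -0.03], "delta_rot": [0, 0, 0], "claw": 45}, {"delta_pos": [-0.001, 0, -0.06], "delta_rot": [0, 0, 0], "claw": 45}, {"delta_pos": [-0.001, 0, -0.078], "delta_rot": [0, 0, 0], "claw": 45}, {"delta_pos": [-0.001, 0, -0.08], "delta_rot": [0, 0, 0], "claw": 45}, {"delta_pos": [-0.001, 0, -0.08], "delta_rot": [0, 0, 0], "claw": 45}, {"delta_pos": [-0.001, 0, -0.08], "delta_rot": [0, 0, 0], "claw": 5}, {"delta_pos": [-0.001, 0, -0.08], "delta_rot": [0, 0, 0], "claw": 5}, {"delta_pos": [-0.001, 0, -0.08], "delta_rot": [0, 0, 0], "claw": 5}, {"delta_pos": [-0.001, 0, -0.08], "delta_rot": [0, 0, 0], "claw": 5}, {"delta_pos": [-0.001, 0, -0.08], "delta_rot": [0, 0, 0], "claw": 5}, {"delta_pos": [-0.001, 0, -0.08], "delta_rot": [0, 0, 0], "claw": 5}, {"delta_pos": [-0.001, 0, -0.08], "delta_rot": [0, 0, 0], "claw": 5}]' --newtons 50

```text
time: 9.33
eef_pos: [0.486, -0.066, 0.1305]
tcp_rot: [0.436, 0.555, -0.436, 0.559]
contact_force: [-1.9, -0.5, 6.4]
opening: 0.17
```

```bash
python3 -c "
from h import *
s=ctrl.get_state();p=s['eef_pos'];g=p+.006*Ro.from_quat(s['tcp_rot']).as_matrix()[:,0];print(p,g,s['opening']*85.4,s['contact_force'],s['wrist_torque'])
b=np.array([g[0],g[1],.124]); r=250e-3
off=p-b
# tool tilts with the lid at ratio k about the bar
for k in(0,.6):
  for a in np.arange(5,51,5):
    t=np.radians(a); d=r*((1-np.cos(t))*EX+np.sin(t)*np.array([0,0,1]))
    # raise rotation: -EX -> +z about hinge axis: rotvec
    rv=EY*np.radians(a)*k
    M=Ro.from_rotvec(rv); print(k,a,d+M.apply(off)-off,rv/np.pi)
print(Ro.from_rotvec(EY*.5).apply(-EX))
"
```

```text
[ 0.486  -0.066   0.1305] [ 0.486  -0.066   0.1245] 14.547008256872232 [-1.8889 -0.5035  6.4453] [-0.0871  0.4382  0.0603]
0 5 [0.0009 0.0002 0.0218] [-0.  0.  0.]
0 10 [0.0037 0.0009 0.0434] [-0.  0.  0.]
0 15 [0.0083 0.002  0.0647] [-0.  0.  0.]
0 20 [0.0146 0.0036 0.0855] [-0.  0.  0.]
0 25 [0.0228 0.0056 0.1057] [-0.  0.  0.]
0 30 [0.0325 0.008  0.125 ] [-0.  0.  0.]
0 35 [0.0439 0.0107 0.1434] [-0.  0.  0.]
0 40 [0.0568 0.0139 0.1607] [-0.  0.  0.]
0 45 [0.0711 0.0174 0.1768] [-0.  0.  0.]
0 50 [0.0867 0.0212 0.1915] [-0.  0.  0.]
0.6 5 [0.0013 0.0003 0.0218] [-0.004   0.0162  0.    ]
0.6 10 [0.0044 0.0011 0.0434] [-0.0079  0.0324  0.    ]
0.6 15 [0.0093 0.0023 0.0646] [-0.0119  0.0486  0.    ]
0.6 20 [0.016  0.0039 0.0854] [-0.0158  0.0648  0.    ]
0.6 25 [0.0244 0.006  0.1054] [-0.0198  0.0809  0.    ]
0.6 30 [0.0345 0.0084 0.1247] [-0.0238  0.0971  0.    ]
0.6 35 [0.0462 0.0113 0.143 ] [-0.0277  0.1133  0.    ]
0.6 40 [0.0594 0.0145 0.1601] [-0.0317  0.1295  0.    ]
0.6 45 [0.074  0.0181 0.1761] [-0.0357  0.1457  0.    ]
0.6 50 [0.0899 0.022  0.1906] [-0.0396  0.1619  0.    ]
[-0.8524 -0.2086  0.4794]
```

Grip holds the 16 mm bar. The lid slopes down and back behind the bar as it rises, so a vertical tool stays clear and no tilt is needed. I'll lift along the arc.

play_rows --targets '[{"delta_pos": [0.0002, 0, 0.011], "delta_rot": [0, 0, 0], "claw": 5}, {"delta_pos": [0.0009, 0.0002, 0.0218], "delta_rot": [0, 0, 0], "claw": 5}, {"delta_pos": [0.002, 0.0005, 0.0326], "delta_rot": [0, 0, 0], "claw": 5}, {"delta_pos": [0.0037, 0.0009, 0.0434], "delta_rot": [0, 0, 0], "claw": 5}, {"delta_pos": [0.0057, 0.0014, 0.0541], "delta_rot": [0, 0, 0], "claw": 5}, {"delta_pos": [0.0083, 0.002, 0.0647], "delta_rot": [0, 0, 0], "claw": 5}, {"delta_pos": [0.0112, 0.0027, 0.0752], "delta_rot": [0, 0, 0], "claw": 5}, {"delta_pos": [0.0146, 0.0036, 0.0855], "delta_rot": [0, 0, 0], "claw": 5}, {"delta_pos": [0.0185, 0.0045, 0.0957], "delta_rot": [0, 0, 0], "claw": 5}, {"delta_pos": [0.0228, 0.0056, 0.1057], "delta_rot": [0, 0, 0], "claw": 5}, {"delta_pos": [0.0274, 0.0067, 0.1154], "delta_rot": [0, 0, 0], "claw": 5}, {"delta_pos": [0.0325, 0.008, 0.125], "delta_rot": [0, 0, 0], "claw": 5}, {"delta_pos": [0.038, 0.0093, 0.1343], "delta_rot": [0, 0, 0], "claw": 5}, {"delta_pos": [0.0439, 0.0107, 0.1434], "delta_rot": [0, 0, 0], "claw": 5}, {"delta_pos": [0.0502, 0.0123, 0.1522], "delta_rot": [0, 0, 0], "claw": 5}, {"delta_pos": [0.0568, 0.0139, 0.1607], "delta_rot": [0, 0, 0], "claw": 5}, {"delta_pos": [0.0638, 0.0156, 0.1689], "delta_rot": [0, 0, 0], "claw": 5}, {"delta_pos": [0.0711, 0.0174, 0.1768], "delta_rot": [0, 0, 0], "claw": 5}, {"delta_pos": [0.0711, 0.0174, 0.1768], "delta_rot": [0, 0, 0], "claw": 5}, {"delta_pos": [0.0711, 0.0174, 0.1768], "delta_rot": [0, 0, 0], "claw": 5}]'

```text
time: 11.0
eef_pos: [0.5557, -0.048, 0.3118]
tcp_rot: [0.435, 0.557, -0.437, 0.557]
contact_force: [-14.7, 0.7, 10.3]
opening: 0.163
```

```bash
python3 -c "
from h import *
s=ctrl.get_state();p=s['eef_pos'];R=Ro.from_quat(s['tcp_rot']).as_matrix();g=p+.006*R[:,0];print(p,g,R[:,0],s['opening']*85.4,s['contact_force'],s['wrist_torque'],s['time'])
d=g-[.486,-.066,.1245];x=d@EX;print('angles',np.degrees(np.arctan2(d[2],.25-x)),np.degrees(np.arcsin(d[2]/.25)),np.hypot(d[2],.25-x),d@EY)
for im,n in((ctrl.read_camera('scene'),'s6'),):
  cv2.imwrite('pics/s6.png',cv2.resize(im[90:290,200:380],None,fx=3,fy=3,interpolation=cv2.INTER_CUBIC))
"
```

```text
[ 0.5557 -0.048   0.3118] [ 0.5557 -0.0481  0.3058] [-0.0008 -0.0026 -1.    ] 13.90491200808515 [-14.7111   0.7217  10.3213] [0.0892 2.5434 0.0647] 11.0
angles 45.51665806070786 46.48035555655062 0.2540942078041496 0.0008698390394624501
```

View pics/s6.png

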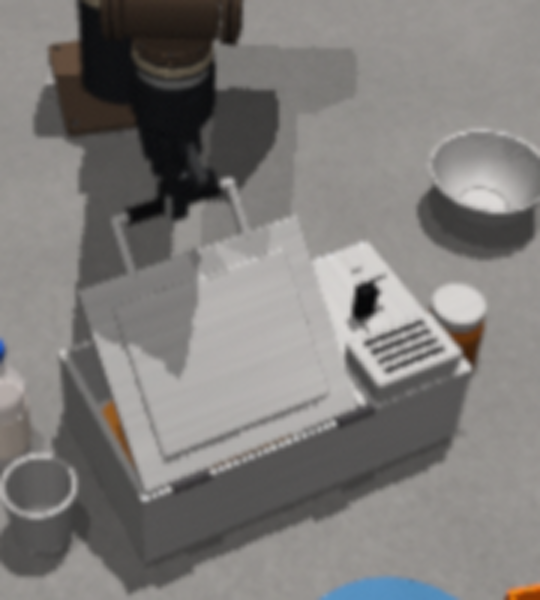

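The lid is up, held by the bar, with bar arm corners at scene (239,163) and (277,151). The bystanders and the knob are unmoved. A radial force of about 18 N shows a small arc mismatch, so I'll check the angle by rays before trimming.

```bash
python3 -c "
from h import *
def onplane(u,v,yw):
    o,d=ray('scene',u,v); return o+d*(yw-o@EY)/(d@EY)
# points with corners' EY coordinate solved by intersecting vertical plane of each side arm
g0=np.array([.486,-.066,.1245]); 
for nm,L,Rr in(('shut',(231.2,188.2),(263.2,177.5)),('up',(239.3,162.7),(276.7,151.))):
  # both corners share x_w,z; known width w: solve by least squares
  from scipy.optimize import least_squares
  f=lambda q:np.r_[proj('scene',q[0]*EX+(q[1]-.054)*EY+[0,0,q[2]])-L,proj('scene',q[0]*EX+(q[1]+.054)*EY+[0,0,q[2]])-Rr]
  x0=np.array([g0@EX,g0@EY,.13]); x0[1]=g0@EY
  # fix y
  r=least_squares(lambda q:f([q[0],g0@EY,q[1]]),[x0[0],.13 if nm=='shut' else .30]); print(nm,r.x,r.fun, 'g0 x',g0@EX)
b=lambda t:(g0@EX+.25*(1-np.cos(t)), .1245+.25*np.sin(t))
for a in(0,40,42,44,45,46,48,50):
  x,z=b(np.radians(a)); print(a,[proj('scene',x*EX+(g0@EY+s)*EY+[0,0,z]) for s in(-.054,.054)])
"
```

```text
shut [0.4611 0.1291] [ 0.688  -0.1627 -0.5533  0.115 ] g0 x 0.45638188243389555
up [0.5414 0.3121] [ 1.4012 -0.2574 -1.139   0.1628] g0 x 0.45638188243389555
0 [array([231.3586, 188.0278]), array([261.9983, 177.6496])]
40 [array([237.1749, 163.3638]), array([271.1822, 152.3616])]
42 [array([237.9124, 162.9709]), array([272.1152, 151.9097])]
44 [array([238.6937, 162.6758]), array([273.0932, 151.5528])]
45 [array([239.1008, 162.5657]), array([273.599 , 151.4106])]
46 [array([239.5188, 162.4809]), array([274.1159, 151.2931])]
48 [array([240.3873, 162.3884]), array([275.1827, 151.1328])]
50 [array([241.299 , 162.4003]), array([276.2931, 151.074 ])]
```

```bash
python3 -c "
from h import *
from scipy.optimize import least_squares
g0=np.array([.486,-.066,.124])
def pt(off,a,yo,r,h):
    H=g0+.25*EX+[off[0],off[1],0]; c,s=np.cos(a),np.sin(a)
    return H+EX*(-r*c+h*s)+EY*yo+np.array([0,0,r*s+h*c])
def P(off,a): return np.array([proj('scene',pt(off,a,y,.2,.004)) for y in(-.116,.116)]+[proj('scene',pt(off,a,y,.25,0)) for y in(-.052,.052)])
S=np.array([(221.2,206.2),(289.5,183.2),(231.2,188.2),(263.2,177.5)])-.4
U=np.array([(227.3,187.3),(299,161.7),(239.3,162.7),(276.7,151)])-.4
r=least_squares(lambda q:np.r_[(P(q[:2],0)-S).ravel(),(P(q[:2],q[2])-U).ravel()],[0,0,.8])
print(r.x,np.degrees(r.x[2]));print(r.fun.reshape(-1,2))
J=np.linalg.inv(r.jac.T@r.jac);print('sd deg',np.degrees(np.sqrt(J[2,2])))
# edges-only
r=least_squares(lambda q:np.r_[(P(q[:2],0)-S)[:2].ravel(),(P(q[:2],q[2])-U)[:2].ravel()],[0,0,.8]);print(r.x,np.degrees(r.x[2]))
b=ctrl.read_camera('top');cv2.imwrite('pics/t6.png',cv2.resize(b[90:240,140:320],None,fx=4,fy=4,interpolation=cv2.INTER_CUBIC))
s=ctrl.get_state();print(s['eef_pos'],s['contact_force'],s['time'])
"
```

```text
[0.0012 0.0033 0.794 ] 45.49182690459026
[[-0.5732 -1.2855]
 [-1.8579 -1.5371]
 [ 2.2249  0.2698]
 [-0.2899  0.9711]
 [-1.0655 -0.2304]
 [ 1.0804  0.523 ]
 [ 2.2964  0.2781]
 [-1.8627  1.2152]]
sd deg 1.6279408185540905
[0.0041 0.0065 0.7353] 42.12730604895501
[ 0.5554 -0.0481  0.3114] [-14.1341   1.6577  10.0738] 11.1
```

View pics/t6.png

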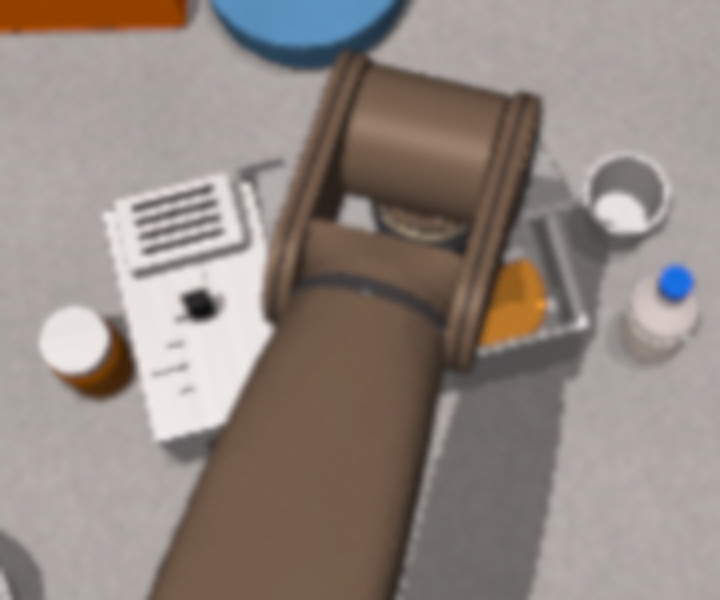

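Vision gives 45.5° (±1.6) and kinematics gives 45.5–46.5°. The top view shows the knob at home and the cup, bottle and jar in place. I'll make a small trim to relax the radial push and take off about 0.5°.

play_rows --targets '[{"delta_pos": [-0.001, -0.0003, -0.0005], "delta_rot": [0, 0, 0], "claw": 5}, {"delta_pos": [-0.002, -0.0005, -0.001], "delta_rot": [0, 0, 0], "claw": 5}, {"delta_pos": [-0.002, -0.0005, -0.001], "delta_rot": [0, 0, 0], "claw": 5}, {"delta_pos": [-0.002, -0.0005, -0.001], "delta_rot": [0, 0, 0], "claw": 5}, {"delta_pos": [-0.002, -0.0005, -0.001], "delta_rot": [0, 0, 0], "claw": 5}, {"delta_pos": [-0.002, -0.0005, -0.001], "delta_rot": [0, 0, 0], "claw": 5}, {"delta_pos": [-0.002, -0.0005, -0.001], "delta_rot": [0, 0, 0], "claw": 5}, {"delta_pos": [-0.002, -0.0005, -0.001], "delta_rot": [0, 0, 0], "claw": 5}]'

```text
time: 11.77
eef_pos: [0.5538, -0.0484, 0.3101]
tcp_rot: [0.435, 0.556, -0.436, 0.557]
contact_force: [4.5, -0.2, -7.1]
opening: 0.163
```

```bash
python3 -c "
from h import *
s=ctrl.get_state();p=s['eef_pos'];g=p+.006*Ro.from_quat(s['tcp_rot']).as_matrix()[:,0];print(p,s['opening']*85.4,s['contact_force'],s['wrist_torque'],s['dq'],s['time'])
d=g-[.486,-.066,.1245];x=d@EX;print('angles',np.degrees(np.arctan2(d[2],.25-x)),np.degrees(np.arcsin(d[2]/.25)),np.degrees(np.arccos(1-x/.25)))
"
```

```text
[ 0.5538 -0.0484  0.3101] 13.886840589692197 [ 4.483  -0.1702 -7.1213] [ 0.0221 -0.7052  0.0757] [-0.0008 -0.0002  0.0002  0.0016  0.0003 -0.0004] 11.7667
angles 44.92532601938056 45.90665648182615 43.93877590854687
```

```bash
python3 -c "
from plant import ctrl
print(ctrl.sign_off())"
```

```text
the job is handed in; nothing more can be done
None
```

The job is handed in at about 11.8 s, with the gripper still holding the lid up at about 45°.

- **Vent slide:** With the lid shut, I pulled the knob out to about 39.4 mm; the middle mark is at 40 mm. The measured spring pull was about 8 N. I held it there about 2 s, guided it back and let go. A picture afterwards showed the knob at its starting position to the pixel.
- **Lid:** I pinched the front bar from above and raised it. Kinematics put the final angle at 44.9°, with 43.9 to 45.9° depending on the formula. A camera estimate just before a final trim of about 0.5° gave 45.5°, give or take 1.6°. At hand-in the arm was at rest, with about 8 N on the wrist and the grip firm on the bar.
- **Checks that disagreed:**
  - The arm's path and the 250 mm lid radius differed by about 4 mm, which caused about 18 N of radial push. I relaxed that before handing in.
  - A second camera fit, using only the lid's edges, gave 42°. I trusted it less because it used fewer points.
- **Other things:** The cup, bottle and jar looked untouched in the last pictures. I did not re-check the shaker after the lift or the tissue box and spatula after the start, but the gripper did not work near the tissue box or spatula.

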